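# Seat the notched screen cassette on the drain station and open the drain valve

### The job

Set the notched screen cassette fully home and level in the round seat of the drain station: the key ring in the seat is clamped at an unknown angle, so turn the cassette under light pressure until its notches find the keys and it drops, and never push it against the station with more than 40 N. Then, with the cassette in its seat, turn the valve handle fully open and let go. Leave everything else on the bench where it is, and do not tip the cassette over.

Things in the scene. Friction and masses are not known exactly. Their poses are not given: they have to be found in the camera images.
- cassette: Screen cassette, 0.2-0.4 kg, flat on the bench at first: steel disc 70 mm across, 14 mm thick, dark screen on top. Three notches go through its rim, over the full thickness, in to 24.5 mm from the centre: a wide one (17 mm) on its +x side, narrow ones (12 mm) at 115 and 235 degrees, counterclockwise from +x seen from above. Origin: centre of its underside, z up.
- grip_bar (a point): On the cassette's black upright grip bar, 47 mm above the disc's underside. The bar stands over the disc's centre, along the cassette's x axis: 42 mm long (x), 12 mm thick (y), from 26 to 60 mm above the underside, on a narrower steel stem. Axes as the cassette's.
- station: Drain station, fixed: grey base plate 170 mm (x) by 225 mm (y, from -155 to +70 mm), 30 mm high, carrying a round seat and a valve. Origin on the bench under the seat's centre, x and y along the plate, z up.
- seat (a point): Centre of the seat's floor, 30 mm above the bench; axes as the station's. On the floor, three steel keys 8 mm high reach in from the wall to 29 mm from the centre: a wide one (13 mm) at the key ring's zero angle, narrow ones (8 mm) at 115 and 235 degrees counterclockwise from it. The ring is clamped, its zero anywhere from 0.12 to 1.2 rad counterclockwise of the station's +x: not measured.
- seat_mouth (a point): Centre of the seat's mouth, 22 mm above its floor. The seat is an aluminium ring, open on top: clear inner diameter 72 mm, funnel about 82 mm wide at the mouth, 93 mm outside. The cassette rests on the keys, 8 mm up, and drops home onto the floor only when its wide notch is over the wide key, within about 3 degrees. All is stiff metal: touch down slowly (6 mm/s is safe), knocks count.
- valve_axis (a point): On the valve's upright axis, 63 mm above the bench, at x = 0, y = -110 mm of the station.
- valve (a joint): Angle of the quarter-turn valve handle in rad: 0 = closed, the handle points along the station's -x; grows counterclockwise seen from above; stop at 1.57 = fully open, the handle points along the station's -y. It starts nearly closed, turns with a light steady friction (about 0.1 N m) and stays where it is left.
- valve_knob (a point): On the upright black round knob at the end of the valve handle, 60 mm from the valve's axis: knob 16 mm across, its top 103 mm above the bench; this point on its centre line is 89 mm above the bench. The flat handle bar under it is 12 mm wide with its top 63 mm above the bench.
- cover: Bystander: plain steel cover disc, 70 mm across, 14 mm thick, without notches, with a small round black knob (top at 46 mm). Origin at the centre of its underside.
- beaker: Bystander: white plastic beaker, 84 mm across, 100 mm high. Origin at the centre of its underside.
- flask: Bystander: conical glass flask, 80 mm across, 113 mm high. Origin at the centre of its underside.
- wash_bottle: Bystander: white wash bottle with a blue cap, 56 mm across, 130 mm high. Origin at the centre of its underside.
- spatula: Bystander: spatula, 200 mm long, lying on the bench. Origin under it.
- dish: Bystander: shallow white dish, 90 mm across, 20 mm high. Origin at the centre of its underside.
- filter_papers: Bystander: stack of round filter papers, 90 mm across, 12 mm high. Origin at the centre of its underside.
Not all that is in view belongs to the job. Leave any orange look-alike of the cassette alone.

How it is judged (in metres and radians):
On the way, in this order (a step that is already met when the one before it is completed fails the run):
1. the cassette is fully home in the seat, its notches over the keys (z of cassette in the frame of seat below 0.003 m and horizontal distance between cassette and seat below 0.004 m and angle between cassette's own z axis and vertical below 0.06 rad), for 0.2 s.
2. the valve handle is turned fully open with the cassette in its seat (all of step 1 and value of joint valve above 1.4 rad), for 0.2 s.
At the end, for the whole second after the job is handed in: The cassette lies at rest and released in the seat: its underside less than 3 mm above the seat's floor, its centre within 4 mm of the seat's centre, tilted less than 0.06 rad; and the valve is open beyond 1.4 rad (all of step 2 and linear speed of cassette below 0.02 m/s and contact force between the fingers and cassette below 0.1 N); the robot touches nothing.
It fails at once if the cassette is pushed against the station with more than 40 N (contact force between cassette and station above 40 N).
It fails at once if the valve is opened (beyond 0.5 rad) while the cassette is not in its seat (value of joint valve above 0.5 rad and not (z of cassette in the frame of seat below 0.003 m and horizontal distance between cassette and seat below 0.004 m and angle between cassette's own z axis and vertical below 0.06 rad)).
It fails at once if the cassette is tipped over (beyond 0.7 rad) (angle between cassette's own z axis and vertical above 0.7 rad).
It fails at once if a bystander is moved more than 30 mm (distance of any of cover, beaker, flask, wash_bottle, spatula, dish, filter_papers from where it was at the start of the episode above 0.03 m).
It also fails if it takes over 67 s, if anything falls off the work surface, if the arm or the gripper's body presses on something with over 40 N, if the wrist force passes 120 N, or if a joint passes its speed limit or range.

### The arm

A 6-joint arm with a two-finger parallel gripper is mounted at the origin on the work surface. World frame = base frame: x ahead of the robot, y to its left, z up, the work surface at z = 0. Lengths are in m, angles in degrees, forces in N, time in s.
With the tool pointing down it reaches from about 0.325 to 0.775 m from the base axis. Payload 5.5 kg.
Tool frame: the origin (TCP) lies at the centre of the arm's flange, where the gripper is bolted on; the fingertips stand 182 mm ahead of it and the grasp point (between the pads) lies 163 mm ahead of it; z points along the fingers, y is the direction in which the jaws open and shut (so a half turn about z gives the same grasp; the last joint's range is limited). The gripper opens to 88 mm and grips with 3 to 60 N. Pads are 20 mm wide; open, the fingers measure 115 mm over their backs; the gripper's body (75 mm by 178 mm) begins 61 mm behind the grasp point.
Start: joints at [71.35, 5.22, 70.514, -0, 104.267, -3.249], TCP at [0.159, 0.578, 0.405] pointing down, gripper open.
Joint ranges: [-164.24, 164.24], [-49.07, 125.15], [9.68, 141.18], [-86.29, 266.29], [3.28, 154.24], [-151.56, 151.56]. Speed limits (degrees/s): [147.25, 147.25, 172.46, 180, 180, 180].

### API

Orientations are given as [roll, pitch, yaw] about the fixed x, y, z axes, in that order (R = Rz(yaw) Ry(pitch) Rx(roll)).
In Python, from station import r gives the robot as it stands. The module is installed in compiled form; this text tells all that it offers. Calls block until the motion is done:
- r.reach(position, orientation): joint-space move of the TCP to a pose.
- r.servo_line(position, rotation=None, speed=0.15): straight line of the TCP; rotation=None keeps the orientation; speed is the mean speed in m/s.
- r.move_joints(angles): joint-space move.
- r.let_go() and r.grab(squeeze=None): open the fingers fully, or close them until they stop; squeeze is the grip in N (None keeps the last).
- r.wait(seconds).
- r.inverse_kinematics(position, orientation): joint angles nearest the present ones, or None.
- r.sense(): the state.
- r.snapshot(name): name is "scene" or "top"; returns a dict with "frame" (400x640x3 uint8, red, green, blue), "fx", "fy", "cx", "cy" (pixels), "R" (3x3) and "t" (3): a world point X has camera coordinates R X + t. Camera axes: x right, y down, z forward; pixel columns grow to the right and rows downward; lengths in m; the calibration is good to about 2 mm. A picture is of the moment at which its call begins. There is no depth.
A pose or a line that the arm cannot do raises r.IKError and nothing moves.
- r.hand_in(): hands the job in, once; it reports no verdict.
The state is a dict: "clock": time; "joints": joint angles; "joint_vel": joint speeds; "joint_torque": joint torques, N m; "tcp_pos": TCP position; "orientation": TCP orientation; "contact_force": force on the tool from outside, world axes, zero at the start; "torque": the same for the moment, N m; "opening": finger opening in m.
Only numpy, scipy, OpenCV 4.12 (cv2) and the standard library are available. Lean on these libraries where they do the work, as an engineer would, in place of code of your own. Each camera call takes 0.05 s, during which the arm holds its last target. There are 200 camera calls.

## Working session

There is one attempt and no reset: what is moved stays moved. The work goes in short steps, each a Python script; the robot and the scene stay as the last script left them, time stands still between calls to the robot, and variables do not carry over. Pictures are saved under pics/ and viewed, about 8 in all and at most 12, crops included, and the job is handed in when it is done.

```bash
mkdir -p pics
python3 - <<'E'
from station import r
import cv2,pickle
d={}
for n in("scene","top"):
    s=r.snapshot(n);d[n]=s;cv2.imwrite(f"pics/{n}0.png",s["frame"][:,:,::-1]);print(n,s["fx"],s["fy"],s["cx"],s["cy"],s["R"],s["t"])
pickle.dump(d,open("d0.pkl","wb"));print(r.sense())
E
```

```text
scene 503.6284394115541 503.6284394115541 309.9249256717992 195.27882129105046 [[ 0.82577434  0.56396999  0.00588207]
 [ 0.32881722 -0.47293396 -0.81744278]
 [-0.45823137  0.6769574  -0.57597977]] [-0.48939522 -0.10942491  1.77005635]
top 383.4211105873513 383.4211105873513 321.36632909443205 203.53853241595925 [[ 7.67803426e-04 -9.99985334e-01 -5.36109308e-03]
 [-9.99388605e-01 -5.79928075e-04 -3.49582487e-02]
 [ 3.49546270e-02  5.38465640e-03 -9.99374394e-01]] [-0.00146897  0.56208211  1.03819122]
{'clock': 0.1, 'joints': array([ 7.13502376e+01,  5.25855302e+00,  7.05755616e+01, -1.21457805e-03,
        1.04267102e+02, -3.24539521e+00]), 'joint_vel': array([-0.03906431, -0.16421536, -0.22405965, -0.0379311 ,  0.02244487,
        0.02632991]), 'joint_torque': array([ 2.39634050e-03, -4.47861600e+01, -4.07568061e+01,  7.01081380e-02,
        2.85273325e-02, -1.32790069e-04]), 'tcp_pos': array([0.15936515, 0.57849852, 0.40361647]), 'orientation': array([-1.79898879e+02, -4.55435551e-03,  1.64595330e+02]), 'contact_force': array([ 0.01545818, -0.02464524, -0.15384701]), 'torque': array([-0.0048569 ,  0.02101684,  0.00383878]), 'opening': 0.08774225234247525}
```

View pics/top0.png

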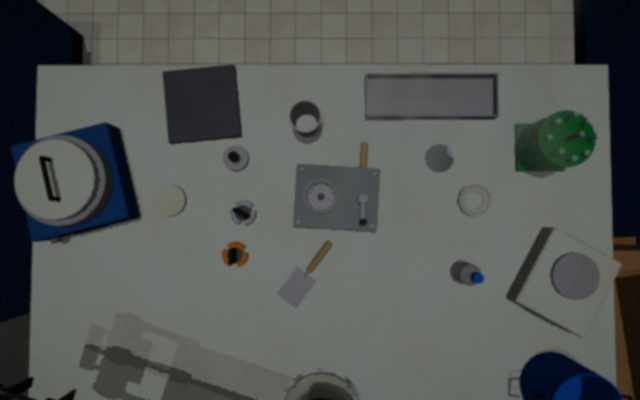

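View pics/scene0.png

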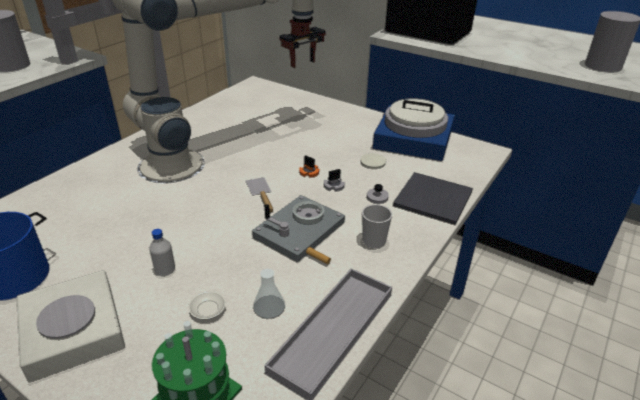

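The top view shows the cassette at about (243,212), the orange decoy at (235,255), the seat at (321,196), and the valve axis and knob at about (363,199) and (363,222). The scene view agrees. Next I'll enlarge both.

Run:
```python
import cv2
t=cv2.imread("pics/top0.png");s=cv2.imread("pics/scene0.png")
g=lambda i:cv2.convertScaleAbs(i,alpha=1.5)
a=cv2.resize(g(t[155:240,225:385]),None,fx=5,fy=5,interpolation=cv2.INTER_CUBIC)
cv2.imwrite("pics/topc.png",a)
a=cv2.resize(g(s[160:265,245:405]),None,fx=5,fy=5,interpolation=cv2.INTER_CUBIC)
cv2.imwrite("pics/scc.png",a)
```

```text
(no output)
```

View pics/topc.png

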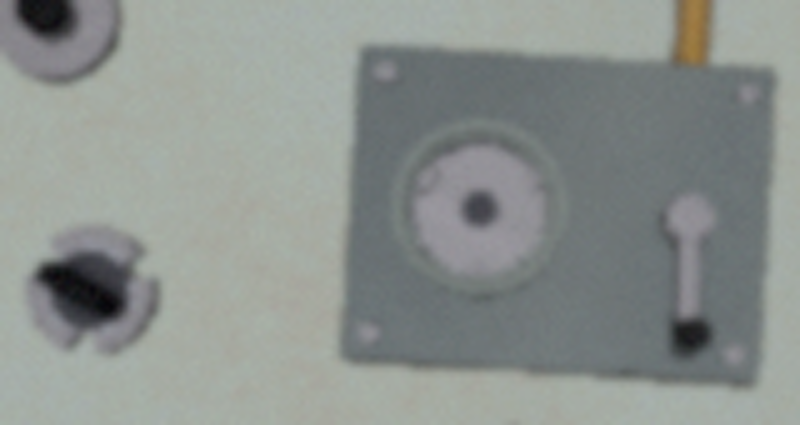

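View pics/scc.png

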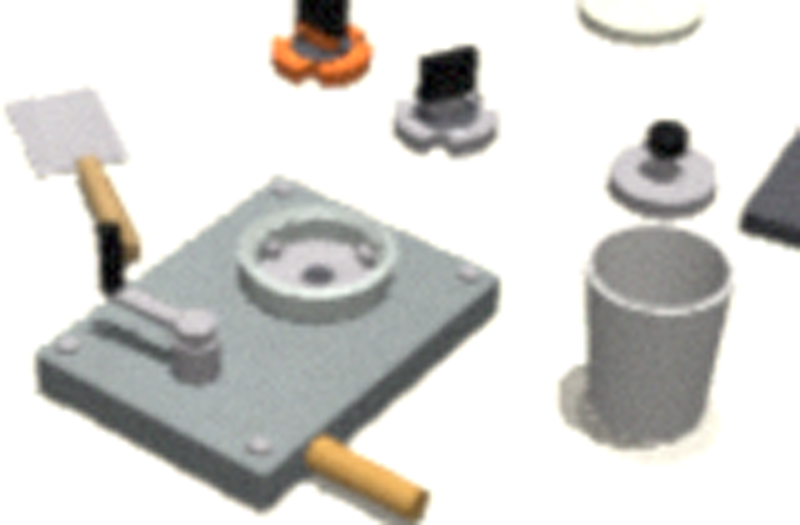

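The cassette's wide notch points about image-left-up, so its yaw is about 65° in world. The wide key looks to be at crop (430,178), so about 59° in world. The valve handle points along station -x, as expected. Next I'll compute positions with both cameras.

```bash
cat > h.py <<'E'
import numpy as np,cv2
from scipy.optimize import least_squares
def ray(s,p,z):
    d=s["R"].T@np.array([(p[0]-s["cx"])/s["fx"],(p[1]-s["cy"])/s["fy"],1]);c=-s["R"].T@s["t"]
    return (c+d*(z-c[2])/d[2])[:3]
def crop(p,o,k=5): return (o[0]+(p[0]+.5)/k-.5,o[1]+(p[1]+.5)/k-.5)
E
python3 - <<'E'
from h import *;import pickle
d=pickle.load(open("d0.pkl","rb"));T,S=d["top"],d["scene"]
ct=lambda p,z,n:print("top",n,ray(T,crop(p,(225,155)),z).round(4))
cs=lambda p,z,n:print("scn",n,ray(S,crop(p,(245,160)),z).round(4))
for p in[(363,46),(773,70),(757,383),(345,358)]: ct(p,.03,"plate")
for p in[(284,178),(498,282),(262,492),(38,355)]: cs(p,.03,"plate")
ct((480,208),.03,"floor");ct((480,207),.052,"mouth");cs((318,273),.03,"floor");cs((318,250),.052,"mouth")
ct((94,290),.014,"disc");ct((45,270),.06,"barL");ct((122,306),.06,"barR");cs((446,123),.014,"disc")
cs((420,60),.06,"barA");cs((476,46),.06,"barB")
ct((690,215),.063,"axis");cs((197,322),.063,"axis");ct((690,330),.103,"knob");cs((109,228),.103,"knob")
ct((58,30),.014,"cover")
ct((430,178),.038,"widekey");cs((270,250),.038,"key");cs((365,255),.038,"key")
# enlarged seat & cassette views
t=cv2.imread("pics/top0.png")
a=[cv2.resize(cv2.convertScaleAbs(t[y-18:y+18,x-18:x+18],alpha=1.5),(396,396),interpolation=cv2.INTER_CUBIC) for x,y in((321,196),(243,212))]
s=cv2.imread("pics/scene0.png")[195:235,285:330]
a=np.hstack(a);cv2.imwrite("pics/seatc.png",a)
E
```

```text
top plate [0.6684 0.0639 0.03  ]
top plate [ 0.6554 -0.1565  0.03  ]
top plate [ 0.4875 -0.1472  0.03  ]
top plate [0.5007 0.0731 0.03  ]
scn plate [0.5108 0.0724 0.03  ]
scn plate [0.6754 0.0574 0.03  ]
scn plate [ 0.6672 -0.1701  0.03  ]
scn plate [ 0.4966 -0.1492  0.03  ]
top floor [0.5811 0.0009 0.03  ]
top mouth [0.5804 0.0007 0.052 ]
scn floor [0.5834 0.0042 0.03  ]
scn mouth [ 0.5872 -0.0014  0.052 ]
top disc [0.5371 0.2112 0.014 ]
top barL [0.547  0.2272 0.06  ]
top barR [0.5283 0.1869 0.06  ]
scn disc [0.5488 0.2026 0.014 ]
scn barA [0.5314 0.1959 0.06  ]
scn barB [0.5522 0.231  0.06  ]
top axis [ 0.5757 -0.1083  0.063 ]
scn axis [ 0.5781 -0.1068  0.063 ]
top knob [ 0.5165 -0.1041  0.103 ]
scn knob [ 0.5186 -0.1072  0.103 ]
top cover [0.6794 0.232  0.014 ]
top widekey [0.5966 0.0275 0.038 ]
scn key [ 0.5532 -0.0022  0.038 ]
scn key [0.6022 0.0258 0.038 ]
```

View pics/seatc.png

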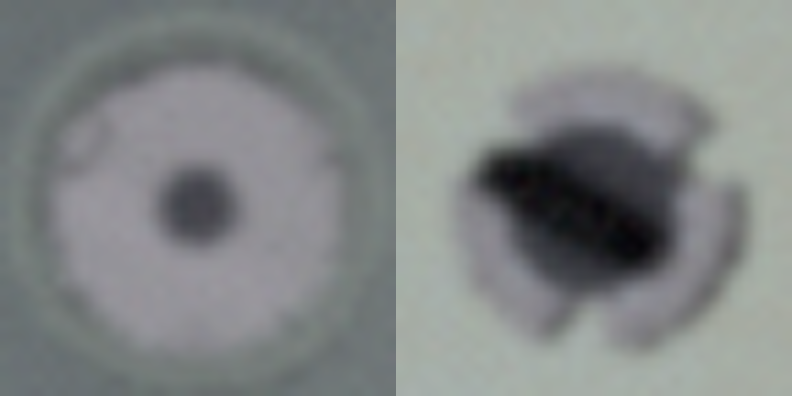

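Seat at about (0.5805, 0.001), key zero about 59° world (62° from station x, within range). Cassette at about (0.538, 0.209), yaw about 58.7°. The plate, axis and knob are consistent to a few mm. Now to grasp.

Run:
```python
from station import r
import cv2
o=[180,0,58.7]
r.reach([.538,.209,.163+.047+.09],o);
r.servo_line([.538,.209,.163+.047],speed=.08)
s=r.snapshot("scene");cv2.imwrite("pics/s1.png",s["frame"][:,:,::-1])
r.grab(40);a=r.sense();print(a["clock"],a["opening"],a["contact_force"],a["tcp_pos"],a["joints"])
r.servo_line([.538,.209,.163+.047+.075],speed=.08)
r.wait(.3);a=r.sense();print(a["clock"],a["opening"],a["contact_force"],a["torque"],a["tcp_pos"],a["orientation"])
s2=r.snapshot("scene");cv2.imwrite("pics/s2.png",s2["frame"][:,:,::-1])
f=lambda i:cv2.resize(cv2.convertScaleAbs(i["frame"][105:235,285:385,::-1],alpha=1.5),None,fx=4,fy=4,interpolation=cv2.INTER_CUBIC)
cv2.imwrite("pics/pair.png",cv2.hconcat([f(s),f(s2)]))
```

```text
4.525 0.011819862838856856 [-1.55982074  1.21060905  0.99425711] [0.53784931 0.2091325  0.20998309] [1.78627890e+01 4.59666435e+00 9.10386684e+01 2.47405723e-02
 8.43904801e+01 4.91526606e+01]
5.9167 0.012113002116446883 [ 0.1099456   0.15538238 -3.98720784] [-0.08334431  0.03435894 -0.04387774] [0.53795193 0.20898635 0.28459087] [-1.79974850e+02  2.91786595e-02  5.87016674e+01]
```

View pics/pair.png

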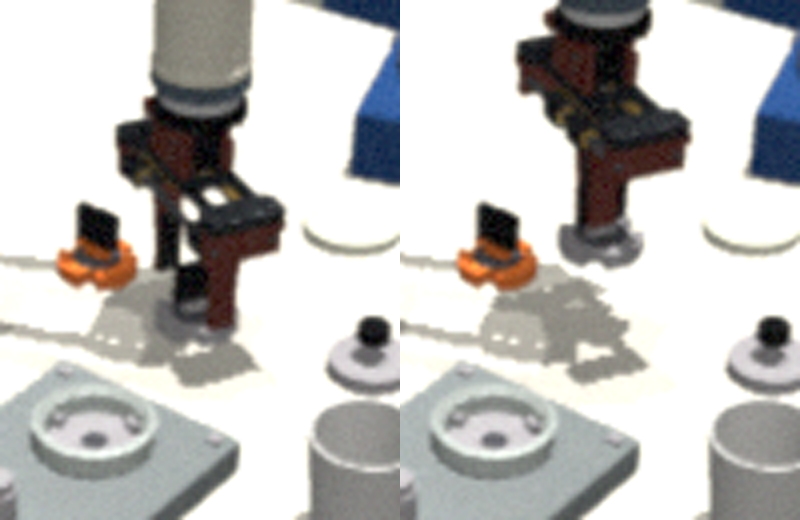

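Cassette is held, level and about 0.4 kg. The disc is at crop (600,243). I'll check its offset along the bar, because the torque hints at one.

Run:
```python
from station import r
from h import *
s=r.snapshot("scene");t=r.snapshot("top")
print(ray(s,crop((200,240),(285,105),4),.083), ray(s,crop((200,243),(285,105),4),.083))
a=r.sense();print(a["torque"],a["contact_force"],a["clock"])
def proj(s,X):
    c=s["R"]@np.array(X)+s["t"];return np.array([s["fx"]*c[0]/c[2]+s["cx"],s["fy"]*c[1]/c[2]+s["cy"]])
# overlay model of disc outline for 3 offsets along bar
u=np.array([np.cos(np.radians(58.7)),np.sin(np.radians(58.7))])
def ov(s,x0,y0,w,h,k,offs):
    im=cv2.resize(cv2.convertScaleAbs(s["frame"][y0:y0+h,x0:x0+w,::-1],alpha=1.5),None,fx=k,fy=k,interpolation=cv2.INTER_CUBIC)
    for off,c in offs:
        for z in(.0746,.0886):
            P=[(proj(s,[.538+off*u[0]+.035*np.cos(q),.209+off*u[1]+.035*np.sin(q),z])-(x0,y0)+.5)*k-.5 for q in np.linspace(0,6.28,60)]
            cv2.polylines(im,[np.int32(np.round(P))],True,c,1)
    return im
O=[(0,(0,255,0)),(.01,(0,0,255))]
p=proj(t,[.538,.209,.08]).astype(int);q=proj(s,[.538,.209,.08]).astype(int)
cv2.imwrite("pics/ov.png",cv2.hconcat([ov(s,q[0]-25,q[1]-25,50,50,8,O),ov(t,p[0]-25,p[1]-25,50,50,8,O)]))
```

```text
[0.5437819  0.21122473 0.083     ] [0.54620504 0.20735221 0.083     ]
[-0.0748104   0.10429394  0.01320727] [ 0.38707503  0.05488512 -3.66191143] 6.0667
```

View pics/ov.png

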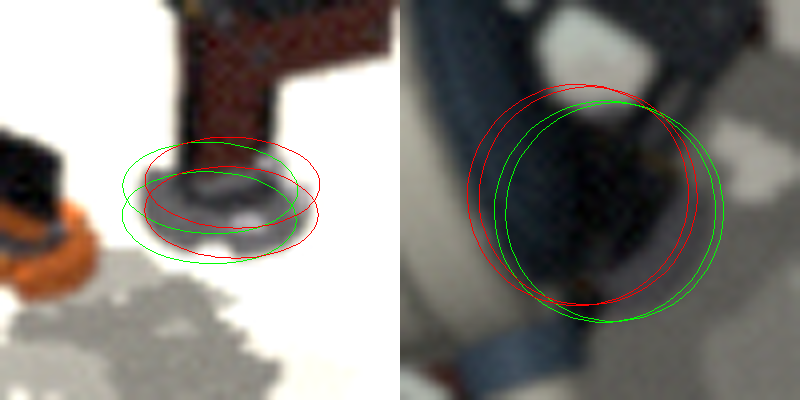

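```bash
cat >> h.py <<'E'
def proj(s,X):
    c=s["R"]@np.array(X)+s["t"];return np.array([s["fx"]*c[0]/c[2]+s["cx"],s["fy"]*c[1]/c[2]+s["cy"]])
def ov(s,ctr,w,k,circ):
    x0,y0=(proj(s,ctr)-w/2).astype(int)
    im=cv2.resize(cv2.convertScaleAbs(s["frame"][y0:y0+w,x0:x0+w,::-1],alpha=1.3),None,fx=k,fy=k,interpolation=cv2.INTER_CUBIC)
    for x,y,z,rad,c in circ:
        P=[(proj(s,[x+rad*np.cos(q),y+rad*np.sin(q),z])-(x0,y0)+.5)*k-.5 for q in np.linspace(0,6.28,60)]
        cv2.polylines(im,[np.int32(np.round(P))],True,c,1)
    return im
E
python3 - <<'E'
from station import r
from h import *
s=r.snapshot("scene");t=r.snapshot("top")
G=(0,255,0);R=(0,0,255);B=(255,0,0)
C=[(.5805,.001,.052,.0465,G),(.5805,.001,.03,.0465,R),(.5805,.001,.052,.036,B)]
u=np.array([np.cos(np.radians(58.7)),np.sin(np.radians(58.7))])*.007
D=[(.538+u[0],.209+u[1],.0746,.035,G),(.538+u[0],.209+u[1],.0886,.035,G)]
cv2.imwrite("pics/ov2.png",cv2.hconcat([ov(s,(.5805,.001,.04),40,10,C),ov(s,(.538,.209,.08),40,10,D)]))
E
```

```text
(no output)
```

View pics/ov2.png

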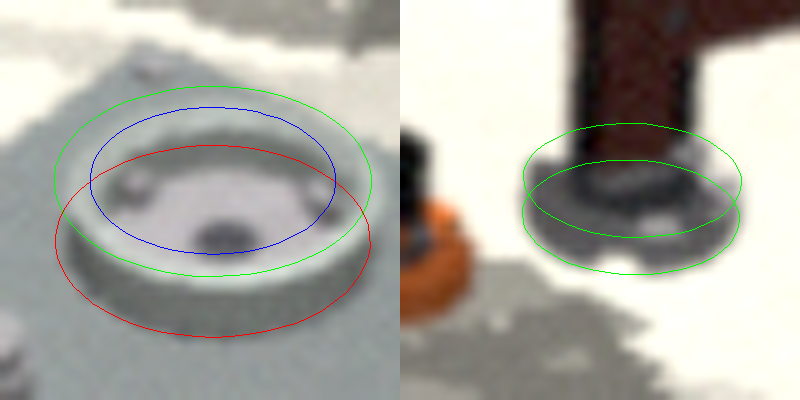

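Relative to the seat in the same camera, the disc sits about 2.5 mm from the TCP axis along the bar, with a small scene-camera bias cancelled out. I'll go over the seat and descend slowly with force checks.

```bash
cat > m.py <<'E'
from station import r
import numpy as np
D=.0025
def tcp(c,z,yaw): return [c[0]-D*np.cos(np.radians(yaw)),c[1]-D*np.sin(np.radians(yaw)),.21+z]
def F(n=3):
    v=[]
    for _ in range(n): v.append(r.sense()["contact_force"]);r.wait(.02)
    return np.mean(v,0)
E
python3 - <<'E'
from m import *
c=np.array([.5805,.001]);y=46
p=[.538,.209,.32];r.servo_line(p,speed=.15)
r.reach(tcp(c,.085,y),[180,0,y])
r.servo_line(tcp(c,.058,y),speed=.05);r.wait(.2)
b=F(5);print("base",b,r.sense()["clock"],r.sense()["tcp_pos"])
z=.058
while z>.035:
    z-=.001;r.servo_line(tcp(c,z,y),speed=.006)
    f=F(2)-b;print(round(z,4),f.round(1),r.sense()["tcp_pos"].round(4))
    if f[2]>4: break
    if np.hypot(*f[:2])>3: c=c+np.clip(f[:2]*.0002,-.001,.001)
print(c,b,r.sense()["clock"])
np.save("st.npy",np.r_[c,z,y,b])
E
```

```text
base [ 0.39662352  0.2471967  -3.59736227] 8.3917 [ 0.57884963 -0.00085418  0.26840044]
0.057 [-0.1  0.   0.5] [ 0.5787 -0.0008  0.2669]
0.056 [ 0.  -0.1  0.7] [ 0.5787 -0.0008  0.2659]
0.055 [0.6 0.3 0.4] [ 0.5788 -0.0008  0.265 ]
0.054 [-0.4  0.1 -0.2] [ 0.5788 -0.0008  0.264 ]
0.053 [0.1 0.5 0.6] [ 0.5788 -0.0008  0.2629]
0.052 [ 0.2 -0.4  0.7] [ 0.5787 -0.0008  0.2619]
0.051 [-0.5 -0.1  0. ] [ 0.5788 -0.0008  0.261 ]
0.05 [-0.4  0.3  0.7] [ 0.5788 -0.0008  0.26  ]
0.049 [-0.5  0.  -0.4] [ 0.5787 -0.0008  0.259 ]
0.048 [-0.6  0.1 -0.3] [ 0.5787 -0.0008  0.2579]
0.047 [ 0.1 -0.3  0.1] [ 0.5787 -0.0008  0.257 ]
0.046 [-0.2 -0.   0.6] [ 0.5788 -0.0008  0.256 ]
0.045 [-0.3 -1.6  0.4] [ 0.5788 -0.001   0.255 ]
0.044 [-0.1 -3.3  0.8] [ 0.5788 -0.0009  0.2539]
0.043 [-0.  -0.3  0.3] [ 0.5787 -0.0013  0.2528]
0.042 [-0.5 -0.3  0.6] [ 0.5787 -0.0014  0.2519]
0.041 [-0.5  0.3  0.3] [ 0.5787 -0.0014  0.2509]
0.04 [-0.1 -0.2 -0.5] [ 0.5787 -0.0015  0.25  ]
0.039 [-0.5 -0.8  0.8] [ 0.5787 -0.0015  0.2489]
0.038 [-0.6  0.   0.6] [ 0.5787 -0.0014  0.248 ]
0.037 [-3.8 -0.1  7.8] [ 0.5787 -0.0015  0.2479]
[5.80475446e-01 3.36167442e-04] [ 0.39662352  0.2471967  -3.59736227] 15.775
```

Resting on the keys as expected (TCP at 0.248, giving 38 mm). Now turning under light pressure.

Run:
```python
from m import *
s=np.load("st.npy");c=s[:2];z=s[2];y=s[3];b=s[4:]
t0=r.sense()["clock"]
while y<80:
    y+=1.0;r.servo_line(tcp(c,z,y),[180,0,y],speed=.03)
    S=r.sense();f=F(2)-b
    print(y,round(z,4),f.round(1),S["tcp_pos"][2].round(4),S["torque"][2].round(2),round(S["clock"],2))
    l=np.hypot(*f[:2])
    if l>4: c=c+f[:2]/l*.0002
    if f[2]>14: z+=.0003
    elif f[2]<5:
        z-=.0005
    if S["tcp_pos"][2]<.2465: print("DROP");break
    if S["clock"]-t0>20: break
np.save("st.npy",np.r_[c,z,y,b])
```

```text
47.0 0.037 [-3.3 -0.7  9.5] 0.2479 -0.04 16.02
48.0 0.037 [-2.2  0.5  9.6] 0.2479 -0.08 16.31
49.0 0.037 [-1.3 -0.3  9.3] 0.2479 -0.06 16.59
50.0 0.037 [-0.6  0.2  9. ] 0.2478 -0.09 16.88
51.0 0.037 [-0.3 -0.   9. ] 0.2478 -0.07 17.16
52.0 0.037 [ 0.3 -0.3  8.7] 0.2478 -0.07 17.44
53.0 0.037 [ 1.5 -0.2  8.4] 0.2477 -0.07 17.73
54.0 0.037 [ 1.2 -0.7  9.5] 0.2477 -0.11 18.01
55.0 0.037 [ 1.8 -0.6  8.5] 0.2475 -0.11 18.29
56.0 0.037 [ 3.1 -0.5  8.2] 0.2473 -0.06 18.57
57.0 0.037 [ 4.3 -0.4  7.5] 0.2469 -0.1 18.86
58.0 0.037 [ 3.3 -3.2  3. ] 0.2458 -0.02 19.14
DROP
```

Notches found at about 58°. Now lowering onto the floor, with lateral easing and a small yaw dither if it catches.

Run:
```python
from m import *
s=np.load("st.npy");c=s[:2];z=s[2];y=s[3];b=s[4:]
t0=r.sense()["clock"];y0=y
while z>.0285:
    z-=.0007;r.servo_line(tcp(c,z,y),[180,0,y],speed=.006)
    S=r.sense();f=F(2)-b
    print(y,round(z,4),f.round(1),S["tcp_pos"][2].round(4),S["torque"][2].round(2),round(S["clock"],2))
    l=np.hypot(*f[:2])
    if l>3: c=c+f[:2]/l*.0002
    if f[2]>6:
        if S["tcp_pos"][2]<.2412: print("HOME");break
        if y<y0+3: y+=.7;z+=.0007
        else: break
    if S["clock"]-t0>14: break
np.save("st.npy",np.r_[c,z,y,b])
```

```text
58.0 0.0358 [ 2.3 -4.7  0.3] 0.2448 0.07 19.52
58.0 0.0351 [ 0.6 -4.7 -0.2] 0.2446 0.07 19.83
58.0 0.0344 [-0.8 -3.3  1. ] 0.2442 0.08 20.14
58.0 0.0337 [ 0.1 -2.1  0.5] 0.2436 0.06 20.45
58.0 0.033 [ 0.5 -1.6  0.3] 0.243 0.05 20.75
58.0 0.0323 [ 0.2 -0.9  0.5] 0.2422 0.05 21.05
58.0 0.0316 [-0.3 -1.3  0.5] 0.2415 0.01 21.35
58.0 0.0309 [ 0.1 -1.   0.8] 0.2408 0.07 21.65
58.0 0.0302 [ 0.1 -1.3 -0.4] 0.2401 0.01 21.95
58.0 0.0295 [-1.1 -1.2  4.5] 0.24 -0.02 22.25
58.0 0.0288 [-4.2 -0.6  9.7] 0.24 0.01 22.55
HOME
```

Home: TCP at 0.240, so the underside is at 30 mm. Next I release, retreat and look.

Run:
```python
from m import *
from h import *
s=np.load("st.npy");c=s[:2];y=s[3]
r.servo_line(tcp(c,.0300,y),speed=.01)
r.let_go();a=r.sense();p=a["tcp_pos"];print(p,a["contact_force"],a["clock"],c)
r.servo_line([p[0],p[1],.33],speed=.1)
r.reach([.46,-.25,.36],[180,0,0])
print(r.sense()["clock"],r.sense()["joints"].round(1))
S=r.snapshot("scene");t=r.snapshot("top")
k=lambda s,c,w,n:ov(s,c,w,n,[])
cv2.imwrite("pics/home.png",cv2.hconcat([k(t,(.57,-.05,.04),80,5),k(S,(.57,-.05,.04),80,5)]))
```

```text
[ 0.5793689  -0.0025456   0.23999932] [-0.44362294 -0.08283155  0.16910738] 24.0917 [ 5.80683655e-01 -4.20720416e-04]
26.2167 [-32.2  -6.8  87.    0.   99.9  57.7]
```

View pics/home.png

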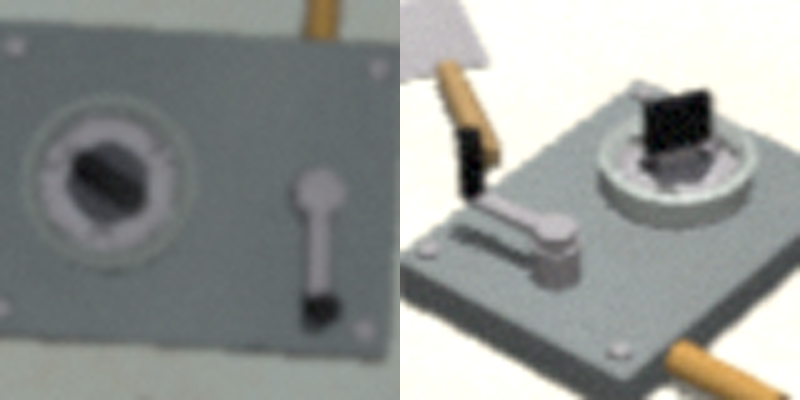

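The cassette sits level in the seat. The valve knob is on the handle pointing about 180° world. I'll grip the knob lightly and follow the arc.

Run:
```python
from m import *
A=np.array([.5745,-.1095])
def P(th,z=.093): t=np.radians(th);return [A[0]+.06*np.cos(t),A[1]+.06*np.sin(t),z+.163]
r.reach(P(179,.17),[180,0,-1])
b=F(4)
r.servo_line(P(179),speed=.08);print("down",(F()-b).round(1))
r.grab(8);S=r.sense();print(S["opening"],(F()-b).round(1),S["clock"])
for th in np.arange(183,270,4.):
    r.servo_line(P(th),[180,0,th-180],speed=.05)
    f=F(2)-b;S=r.sense();print(th,f.round(1),S["opening"].round(4),round(S["clock"],2))
    t=np.radians(th);ft=f[:2]@[-np.sin(t),np.cos(t)];fr=f[:2]@[np.cos(t),np.sin(t)]
    if abs(fr)>4: A=A+np.array([np.cos(t),np.sin(t)])*np.sign(fr)*.0005
    if ft<-12: print("stop");break
```

```text
down [-0.   0.4 -0. ]
0.015883632011790973 [-1.   0.6 -0.1] 29.3167Traceback (most recent call last):
  File "<stdin>", line 10, in <module>
AttributeError: 'float' object has no attribute 'round'
```

Run:
```python
from m import *
A=np.array([.5745,-.1095])
b=F(3)  # moved 4 deg so far, light load
def P(th,z=.093): t=np.radians(th);return [A[0]+.06*np.cos(t),A[1]+.06*np.sin(t),z+.163]
for th in np.arange(187,272,4.):
    r.servo_line(P(th),[180,0,th-180],speed=.05)
    f=F(2);S=r.sense();print(th,f.round(1),round(S["opening"],4),round(S["clock"],2))
    t=np.radians(th);ft=f[:2]@[-np.sin(t),np.cos(t)];fr=f[:2]@[np.cos(t),np.sin(t)]
    if abs(fr)>4: A=A+np.array([np.cos(t),np.sin(t)])*np.sign(fr)*.0005
    if ft<-12: print("stop");break
```

```text
187.0 [-0.  -0.9 -0.4] 0.016 29.98
191.0 [ 0.1 -0.5 -0.5] 0.0161 30.27
195.0 [ 1.1 -0.8 -1.4] 0.0157 30.55
199.0 [ 2.4 -0.6 -1.7] 0.0161 30.83
203.0 [ 2.3 -0.3 -0.9] 0.0159 31.12
207.0 [ 2.3 -0.4 -1.7] 0.0158 31.4
211.0 [ 2.3  0.4 -2. ] 0.0157 31.68
215.0 [ 3.   0.8 -2. ] 0.0159 31.97
219.0 [ 3.   1.4 -1.4] 0.0159 32.25
223.0 [ 2.7  0.7 -1.4] 0.016 32.53
227.0 [ 2.3  1.  -1.2] 0.0159 32.82
231.0 [ 2.7  1.3 -1.2] 0.0159 33.1
235.0 [ 2.3  0.3 -1. ] 0.0157 33.38
239.0 [ 1.6  0.3 -1. ] 0.0158 33.67
243.0 [ 1.1 -0.7 -1.4] 0.0158 33.95
247.0 [ 1.1 -0.6 -0.5] 0.0157 34.23
251.0 [ 1.  -1.4 -0.9] 0.0155 34.52
255.0 [ 1.  -2.2 -1.1] 0.0157 34.8
259.0 [ 0.1 -3.3 -1.4] 0.016 35.08
263.0 [-0.2 -4.5 -1.6] 0.0159 35.37
267.0 [ 0.8 -3.6 -1. ] 0.0162 35.65
271.0 [-10.5  -2.2   4.1] 0.0161 35.93
```

Reached the stop: −10 N against further turning at about 267–271°. Release and check.

Run:
```python
from m import *
from h import *
r.let_go();r.wait(.2);p=r.sense()["tcp_pos"]
r.servo_line([p[0],p[1],.34],speed=.1)
r.reach([.4,-.35,.38],[180,0,30]);r.wait(.3)
a=r.sense();print(a["clock"],a["contact_force"])
S=r.snapshot("scene");t=r.snapshot("top")
cv2.imwrite("pics/end.png",cv2.hconcat([ov(t,(.57,-.0,.04),130,3,[]),ov(S,(.57,-.0,.04),130,3,[])]))
```

```text
39.6083 [-0.10216204  0.36238975  0.1183172 ]
```

View pics/end.png

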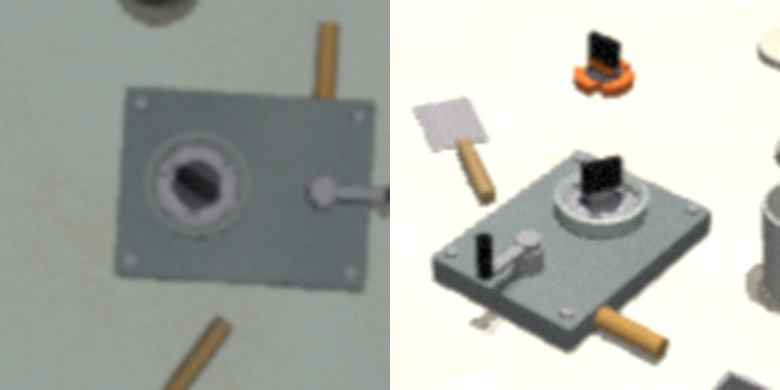

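The handle points along the station's -y, the cassette is seated and level, and the other items in view are where they were.

```bash
python3 -c "
from station import r
print(r.hand_in(), r.sense()['clock'])"
```

```text
the job is handed in; nothing more can be done
the job is handed in; nothing more can be done
```

The cassette is home in the seat, the valve is fully open, and I handed the job in at about 40 s of the 67 s allowed. No verdict was reported.

- **Cassette:** I gripped it by the bar and lowered it onto the keys. I then turned it with about 9 N down until it dropped at about 58° world yaw, and lowered it to the floor. The arm's height then put its underside at about 30 mm, the floor height. The highest downward force I read was about 10 N, against the 40 N limit.
- **Valve:** I gripped the knob and followed its arc until it pushed back with about 10 N at 267–271° world. That matches the expected open position of about 267°.
- **Last pictures:** the cassette is level in the seat, the handle lies along the station's −y, and the bystanders in the final crop look unmoved. The flask, wash bottle, dish and most of the cover were outside that crop; the arm went nowhere near the first three, but its hand worked above the bench about 14 cm from the cover.
- **Disagreements:** the two cameras differed by several mm on the station. I compared the disc and seat within one camera and corrected the rest by contact forces. The wrist torque suggested a much larger grip offset than the pictures did. I ignored it, and the insertion showed only small side forces (up to about 5 N).
- **Script error:** a print error stopped the valve script after its first 4° step. I resumed from there with no effect on the scene.

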